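Pack the last ring containers and zero the turns counter

TASK

This batch of jump rings is finished, so close it out and get the winder ready for the next one. Pack the round aluminium tin and the clear box with the blue lid into the free end of the wooden order tray, beside the two containers already there, so that all four stand upright and flat on its floor; and turn the black reset knob on the winder's turns counter anticlockwise until its red pointer is fully home on the zero stop. Do not turn the crank, knock any container over or disturb the other things on the bench.

Things in the scene. Friction and masses are not known exactly. Their poses are not given: they have to be found in the camera images.
- counter (a joint): Red pointer of the winder's turns counter and its reset knob, one shaft about the vertical. Value in rad: 0 = pointer on the green zero mark, against the solid zero stop (pointer and the white line on the knob then point along the winder's +x); grows clockwise from above, to 5.24. Light friction (0.04 N m), stays where left. Turn it anticlockwise, in several grasps if needed.
- knob_grip (a point): On the axis of the reset knob, at the height to grip it (142 mm above the bench). The knob is a black knurled upright cylinder, 28 mm diameter, 32 mm tall, over a face-up white dial of 92 mm diameter with a flat clear cover; knob top 13 mm above this point, its underside 19 mm, dial cover and rim 21 mm below. x and y axes turn with the knob; z up.
- winder: Hand winder for jump rings, green, bolted down. Origin on the bench under the knob axis; y along its spindle to the tailstock. Base plate 120 mm (x) by 300 mm (y, -45 to +255), 12 mm thick; headstock under the dial 88 by 72 mm, 98 mm tall; tailstock at y = +225 mm, 115 mm tall; mandrel between them 72 mm above the bench.
- crank_grip (a point): Middle of the crank's black handle (22 mm diameter, 55 mm long, along the winder's y). Crank radius 50 mm, shaft 72 mm above the bench, on the headstock's -y side, hanging about downward. Turning it would put counts back on, so leave it as it is.
- tray_in (a point): Centre of the inner floor of the fixed wooden order tray; axes: x across, y along, z up. Inside 60 mm (x) by 212 mm (y); floor 6 mm above the bench; walls 6 mm thick, top 24 mm above the bench. The two packed containers fill the -y end; the free space runs from about y = -15 mm to the wall at y = +106 mm: room for tin and box in a row (104 mm together).
- tin_center (a point): Centre (half-way up) of the loose round aluminium screw-lid tin, 46 mm diameter, 56 mm tall, 0.08 to 0.17 kg, to be packed; stands on the bench at the start.
- ringbox_center (a point): Centre (half-way up) of the loose rectangular box of clear plastic with brass rings inside and a blue lid, to be packed: 46 mm along its x, 58 mm along its y, 56 mm tall, 0.08 to 0.17 kg; stands on the bench at the start. In the tray its x must lie across the tray.
- packed_box_center (a point): Centre of the white box with a grey lid already in the tray, at its -y end: 46 (x) by 44 (y) by 40 mm tall, loose.
- packed_jar_center (a point): Centre of the round amber jar with a black lid already in the tray, next to the white box: 44 mm diameter, 48 mm tall, loose.
- torch: Small grey hand torch standing on a black foot, brass nozzle, 150 mm tall; bystander. Origin under its foot.
- hammer: Hammer, 240 mm long, lying on the bench; bystander. Origin at its middle.
- flux_jar: Jar with a red cap, 56 mm diameter, 62 mm tall; bystander. Origin under its centre.
- bench_block: Square steel bench block, 100 by 100 by 25 mm; bystander. Origin under its centre.
- dish: Small white open dish, 72 mm diameter, 24 mm tall; bystander. Origin under its centre.
- tweezers: Steel tweezers with wooden grips, 150 mm long, 8 mm high, lying on the bench; bystander. Origin at their middle.
There are look-alikes about, which are no part of the job. There is more than one size of the part that bears packed_jar_center; the job needs the smaller. Leave any green look-alike of the part that bears tin_center alone.

How it is judged:
By the outcome, as a careful person would: the job done as asked, in the order asked, and still so for the second after the job is handed in, with the robot touching nothing.
It also fails if it takes over 67 s, if anything falls off the work surface, if the arm or the gripper's body presses on something with over 40 N, if the wrist force passes 120 N, or if a joint passes its speed limit or range.

ROBOT

A 7-joint arm with a two-finger parallel gripper is mounted at the origin on the work surface. World frame = base frame: x ahead of the robot, y to its left, z up, the work surface at z = 0. Lengths are in m, angles in rad, forces in N, time in s.
With the tool pointing down it reaches from about 0.425 to 0.925 m from the base axis. Payload 6.8 kg.
Tool frame: the origin (TCP) lies at the very end of the fingers, on their centre line; the grasp point (between the pads) lies 19 mm behind it; x points along the fingers, y is the direction in which the jaws open and shut, and the axes are right-handed (so a half turn about x gives the same grasp; the last joint's range is limited). The gripper opens to 85 mm and grips with 20 to 120 N. Pads are 22 mm wide; open, the fingers measure 114 mm over their backs; the gripper's body (76 mm by 85 mm) begins 54 mm behind the grasp point. The pads swing forward as they close: fully open they stand 13 mm farther back than shut.
Start: joints at [-1.255, 0.477, 0.022, 1.555, -0.011, 1.109, -0.083], TCP at [0.278, 0.615, 0.231] pointing down, gripper open.
Joint ranges: [-2.96, 2.96], [-0.34, 2.1], [-1.41, 1.46], [0.24, 2.44], [-1.37, 4.51], [0.17, 1.92], [-2.96, 2.96]. Speed limits (rad/s): [2.39, 2.39, 3.14, 3.14, 3.14, 3.14, 3.14].

INTERFACE

Orientations are given as a rotation vector (axis times angle).
In Python, from bench import get_obs, grab_frame, camera_info, hand_in gives the robot as it stands.
- The arm moves only by the tool apply_moves, never from a script. Its argument "series" is text: rows parted by semicolons, each of 7 numbers parted by spaces: the turn, a rotation vector about the tool's x, y, z in rad, then the shift along the tool's x, y, z in m, then the opening, from 0 (shut) to 1 (fully open). In form: wx wy wz tx ty tz hand; .... A call has 1 to 12 rows; each row is the pose to reach, as a shift and turn from the pose commanded when the call began, along the tool's axes at that moment; what a row does not reach only later rows make up. A row lasts 1/8 s, in which the tool goes at most 62.5 mm and 10.7 degrees, less where a joint would pass 70% of its speed; a pose out of reach is approached as far as the arm can. A call with a gripper value outside its range is refused whole. The fingers move at their own pace and stop on an object; "force" is the grip in N (left out, the last holds). Time passes only in rows, so rows that repeat a pose let the fingers close. It gives the time, the measured TCP pose, the force and the opening at its end, in the units of the state.
- get_obs(): the state, without advancing time (a new reading comes with each control period).
- grab_frame(name): name is "side" or "top"; returns the picture (384x512x3 uint8, blue, green, red); there is no depth.
- camera_info(name): a dict with "fov_y" (degrees; the focal length in pixels is half the picture's height over the tangent of half this angle, whatever the lens; pixels are square), "cx", "cy" (the principal point, pixels), "rvec" (rotation vector, rad) and "tvec" (3), from world to camera coordinates, as OpenCV has them. Camera axes: x right, y down, z forward; pixel columns grow to the right and rows downward; lengths in m; the calibration is good to about 2 mm. A picture is of the moment at which its call begins. camera_info takes no time and is no camera call.
- hand_in(): hands the job in, once; it reports no verdict.
The state is a dict: "clock": time; "joints": joint angles; "qvel": joint speeds; "tau": joint torques, N m; "tcp_pos": TCP position; "orientation": TCP orientation; "contact_force": force on the tool from outside, world axes, zero at the start; "moment": the same for the moment, N m; "grip_width": finger opening in m.
Only numpy, scipy, OpenCV 4.12 (cv2) and the standard library are available. Lean on these libraries where they do the work, as an engineer would, in place of code of your own. Each camera call takes 0.05 s, during which the arm holds its last target.

## Working session

There is one attempt and no reset: what is moved stays moved. The work goes in short steps, Python scripts to look and compute and a tool call to move; the robot and the scene stay as the last step left them, time stands still between calls to the robot, and variables do not carry over. Pictures are saved under pics/ and viewed, and the job is handed in when it is done.

Besides the shell and the picture viewer there is one more tool, called as a command line: name --argument value ..., lists and objects as JSON in quotes. apply_moves: Moves the arm, as the interface text tells. Its arguments: {"type":"object","properties":{"series":{"type":"string"},"force":{"type":"number"}},"required":["series"]}

```bash
ls; mkdir -p pics
python3 - <<'E'
from bench import *
import cv2
print(get_obs())
for n in("side","top"):
    print(n,camera_info(n)); cv2.imwrite(f"pics/{n}0.png",grab_frame(n))
E
```

```text
pics
{'clock': 0.0, 'joints': array([-1.2551104 ,  0.47777654,  0.02233547,  1.55648682, -0.01151593,
        1.10929308, -0.08310532]), 'qvel': array([ 0.00045728,  0.00140052,  0.0006613 , -0.00032159,  0.00047497,
        0.00036358, -0.0001538 ]), 'tau': array([-3.98763382e-05, -5.96450937e+01,  1.60707179e+00, -2.81196374e+01,
        1.22513555e-02,  9.20812832e-03,  1.02822770e-05]), 'tcp_pos': array([0.27732777, 0.61472983, 0.23032649]), 'orientation': array([ 0.33095645,  1.54538898, -0.33382706]), 'contact_force': array([ 0.10655159, -0.08252774, -0.16028503]), 'moment': array([ 0.02101255,  0.01343725, -0.05342263]), 'grip_width': 0.08553174307898817}
side {'fov_y': 47.257437732350624, 'cx': 254.03116754284682, 'cy': 190.7300220501239, 'rvec': array([ 2.24267599, -0.26172769,  0.10022749]), 'tvec': array([-0.53268768,  0.14795878,  1.22924349])}
top {'fov_y': 50.14538318480159, 'cx': 257.2845342978386, 'cy': 189.53752543932868, 'rvec': array([ 2.11497917, -2.1534242 ,  0.2137528 ]), 'tvec': array([-0.03081121,  0.53623533,  1.50459359])}
```

Run:
```python
import cv2
for n in("side","top"):
    cv2.imwrite(f"pics/{n}0b.png",cv2.resize(cv2.imread(f"pics/{n}0.png"),(800,600),interpolation=cv2.INTER_CUBIC))
```

```text
(no output)
```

View pics/side0b.png

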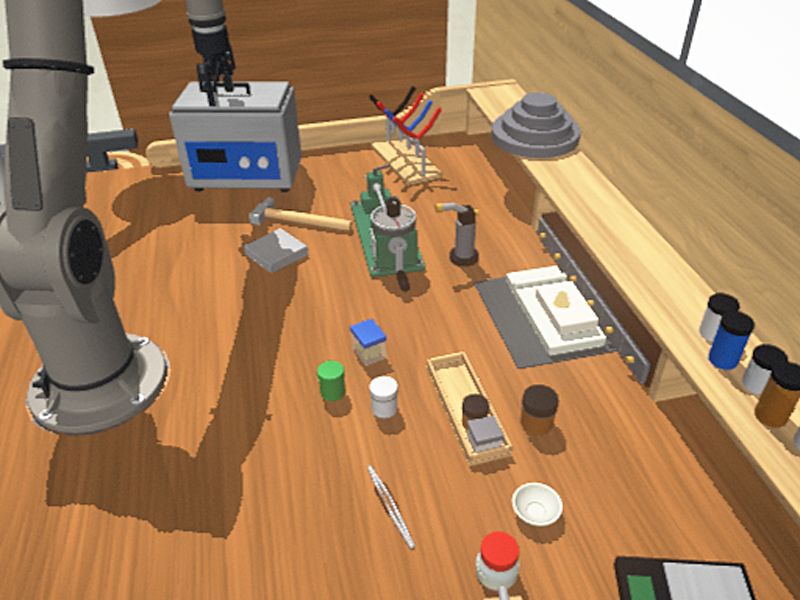

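View pics/top0b.png

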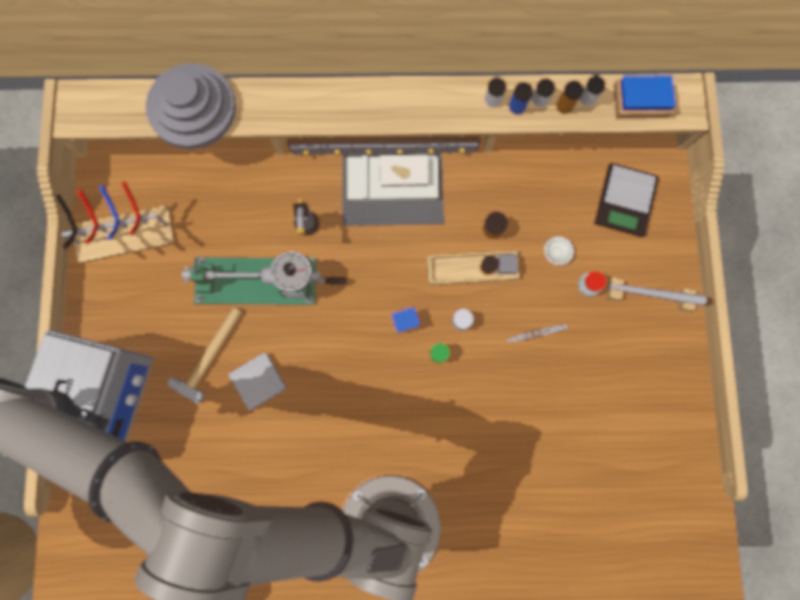

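Side view (800x600 px): aluminium tin (384,397), its green look-alike (331,380), and blue-lid box (368,340). The tray is at (468,405), with the small amber jar (475,408) and white box (486,433) inside it. The large jar look-alike stands outside the tray at (539,410). The winder dial is at (394,215). I'll enlarge these to confirm and measure.

```bash
cat > h.py <<'E'
from bench import *
import numpy as np, cv2
from scipy.spatial.transform import Rotation as R
from scipy.optimize import least_squares
def cam(n):
    c=camera_info(n); f=192/np.tan(np.radians(c['fov_y']/2))
    K=np.array([[f,0,c['cx']],[0,f,c['cy']],[0,0,1]]); return K,np.array(c['rvec']),np.array(c['tvec'])
C={n:cam(n) for n in("side","top")}
def proj(n,P):
    K,r,t=C[n]; return cv2.projectPoints(np.atleast_2d(np.array(P,float)),r,t,K,None)[0].reshape(-1,2)
def atz(n,uv,z):
    K,r,t=C[n]; M=R.from_rotvec(r).as_matrix(); uv=np.atleast_2d(uv)
    d=np.c_[uv,np.ones(len(uv))]@np.linalg.inv(K).T@M; o=-M.T@t
    return o+d*((z-o[2])/d[:,2])[:,None]
def tri(s,tp):
    P=[C[n][0]@np.c_[R.from_rotvec(C[n][1]).as_matrix(),C[n][2]] for n in("side","top")]
    X=cv2.triangulatePoints(P[0],P[1],np.array(s,float).reshape(2,1),np.array(tp,float).reshape(2,1))
    X=(X[:3]/X[3]).ravel(); e=[np.linalg.norm(proj(n,X)[0]-q) for n,q in(("side",s),("top",tp))]
    return X,e
def crop(src,x0,y0,x1,y1,k,out,grid=10):
    im=cv2.imread(src) if isinstance(src,str) else src
    im=cv2.resize(im[y0:y1,x0:x1],None,fx=k,fy=k,interpolation=cv2.INTER_CUBIC)
    for x in range((x0//grid+1)*grid,x1,grid): 
        cv2.line(im,((x-x0)*k,0),((x-x0)*k,5),(0,0,255),1); cv2.putText(im,str(x),((x-x0)*k-8,15),0,.35,(255,255,255),1)
    for y in range((y0//grid+1)*grid,y1,grid):
        cv2.line(im,(0,(y-y0)*k),(5,(y-y0)*k),(0,0,255),1); cv2.putText(im,str(y),(6,(y-y0)*k+4),0,.35,(255,255,255),1)
    cv2.imwrite(out,im)
E
python3 - <<'E'
from h import *
crop("pics/side0.png",195,195,375,305,4,"pics/c1.png")
crop("pics/top0.png",245,145,345,235,8,"pics/c2.png")
crop("pics/side0.png",215,100,285,190,6,"pics/c3.png")
crop("pics/top0.png",110,155,230,205,6,"pics/c4.png")
E
```

```text
(no output)
```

View pics/c1.png

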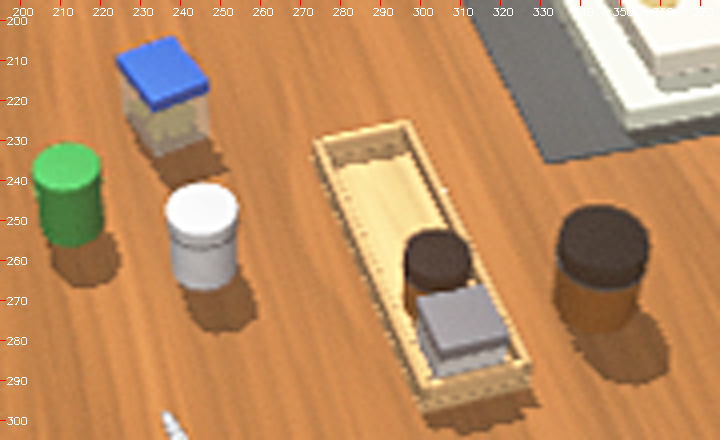

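View pics/c2.png

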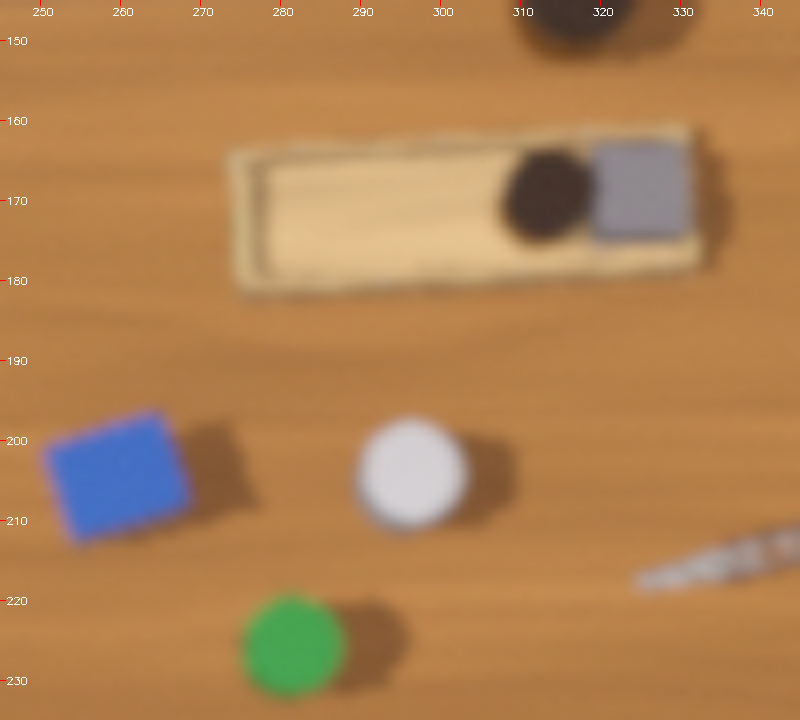

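View pics/c3.png

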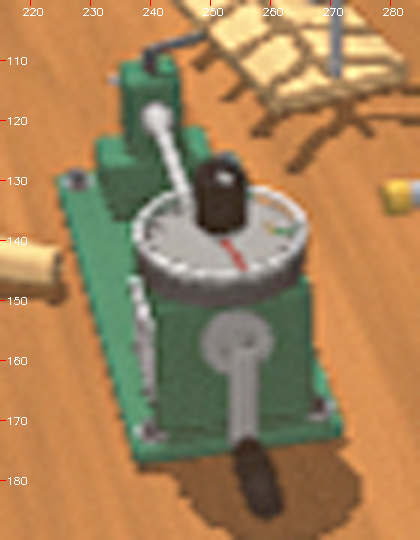

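View pics/c4.png

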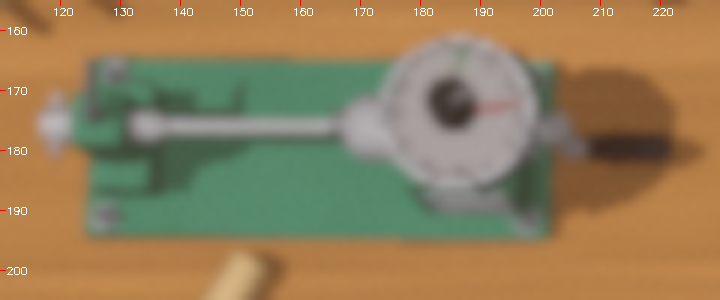

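Crops: the white-metal screw-lid tin is at side (245,250) / top (296,204). It fits the tin; the neighbour at side (212,240) is plainly green, so I leave that alone. The blue-lid box is at side (236,215) / top (260,205). The tray's free end is at side (285,235) / top (285,172). The red pointer points to top (193,173), about 90° clockwise of the green mark at (187,165). Now triangulating.

Run:
```python
from h import *
np.set_printoptions(precision=4,suppress=True)
def T(l,s,t): X,e=tri(s,t); print(l,X,np.round(e,2))
T("tin lid",(245.5,247.3),(296.5,204.1))
bs=[(238.8,204.3),(247,215),(235,222),(224.3,210.5)]
bt=[(250.5,201.9),(265,196.3),(268.8,207.9),(254.8,213.1)]
for a,b in zip(bs,bt): T("box",a,b)
print(atz("side",bs,.056)[:,:2],atz("top",bt,.056)[:,:2])
ts=[(297,225),(328,285.5),(299.5,293.8),(273.8,230)]
tt=[(273.5,163.8),(331,160.3),(333.1,178.1),(275,182.3)]
for a,b in zip(ts,tt): T("tray",a,b)
print(atz("side",ts,.024)[:,:2],atz("top",tt,.024)[:,:2])
T("knob",(251.7,127.5),(185.5,171.9))
# dial circle
T("dialc",(251.3,139),(186.3,172.3))
T("jar",(309.5,258.0),(313.0,169.2))
T("wbox",(310,275),(325,169))
```

```text
tin lid [ 0.4797 -0.1866  0.0547] [1.04 0.82]
box [ 0.4941 -0.0142  0.0521] [1.74 1.54]
box [ 0.5099 -0.0689  0.0565] [0.62 0.52]
box [ 0.47   -0.0825  0.0502] [1.7  1.43]
box [ 0.4502 -0.0294  0.0513] [1.35 1.17]
[[ 0.4985 -0.0179]
 [ 0.5118 -0.0681]
 [ 0.4738 -0.088 ]
 [ 0.4534 -0.0342]] [[ 0.4877 -0.014 ]
 [ 0.508  -0.0688]
 [ 0.4638 -0.082 ]
 [ 0.4452 -0.0293]]
tray [ 0.6445 -0.1066  0.0218] [0.87 0.72]
tray [ 0.6538 -0.3316  0.0258] [0.88 0.62]
tray [ 0.5815 -0.3364  0.0225] [0.27 0.19]
tray [ 0.5735 -0.1105  0.0217] [1.7  1.41]
[[ 0.6463 -0.1084]
 [ 0.6566 -0.33  ]
 [ 0.5818 -0.3375]
 [ 0.5778 -0.1121]] [[ 0.6411 -0.1061]
 [ 0.6517 -0.3316]
 [ 0.5805 -0.336 ]
 [ 0.5675 -0.11  ]]
knob [0.5867 0.2134 0.1614] [1.18 1.21]
dialc [0.59   0.2178 0.117 ] [0.28 0.29]
jar [ 0.6225 -0.2569  0.0493] [3.8  2.88]
wbox [ 0.6159 -0.3032  0.0424] [1.04 0.75]
```

Run:
```python
from h import *
im=cv2.imread("pics/top0.png").astype(float); g=cv2.GaussianBlur(im,(3,3),0).sum(2)
# horizontal line: dark wall edge rows ~35-60
for x in range(5,510,25):
    d=np.abs(np.diff(g[40:60,x])); d2=np.abs(np.diff(g[78:100,x])); print(x,40+(d*np.arange(len(d))).sum()/d.sum(), 40+np.argmax(d),78+np.argmax(d2))
im=cv2.imread("pics/side0.png").astype(float)
cv2.imwrite("pics/edges.png",np.hstack([cv2.Canny(im.astype(np.uint8),60,120),cv2.Canny(cv2.imread("pics/top0.png"),30,60)])[:, :1024:1])
```

```text
5 52.80713164386634 57 94
30 49.2339378238342 50 98
55 50.616706161137444 50 87
80 49.78298471440064 50 87
105 45.700540540540544 43 88
130 48.64030941125913 47 90
155 49.46827661909989 49 86
180 49.51166007905138 49 86
205 48.97042410714286 49 86
230 48.55592177543397 48 86
255 48.09795918367347 48 85
280 47.5903534118693 48 85
305 48.47620951619352 48 85
330 50.892932969366086 47 84
355 49.64598585432436 47 84
380 48.83934363671055 48 84
405 46.11043602573267 47 83
430 47.68293216630197 46 83
455 45.63908168713294 46 79
480 48.93005366726297 52 85
505 48.7631767658659 51 78
```

```bash
python3 - <<'E'
from h import *
np.set_printoptions(precision=4,suppress=True)
for off in (0.44,):
 for l,s,t,z in [("tin lid",[(245.5,247.3)],[(296.5,204.1)],.056),("box",[(238.8,204.3),(247,215),(235,222),(224.3,210.5)],[(250.5,201.9),(265,196.3),(268.8,207.9),(254.8,213.1)],.056),
 ("tray",[(297,225),(328,285.5),(299.5,293.8),(273.8,230)],[(273.5,163.8),(331,160.3),(333.1,178.1),(275,182.3)],.024),
 ("knob",[(251.7,127.5)],[(185.5,171.9)],.155),("dial",[(251.3,139)],[(186.3,172.3)],.121)]:
  s=np.array(s)-off;t=np.array(t)-off
  for a,b in zip(s,t):
    X,e=tri(a,b); print(l,X,np.round(e,2), (atz("side",a,z)-atz("top",b,z))[0,:2])
E
python3 - <<'E'
import sys; sys.path.insert(0,'.')
from h import *
crop("pics/top0.png",100,150,240,215,5,"pics/c5.png")
crop("pics/side0.png",0,0,512,384,1,"pics/c6.png",50)
import cv2
im=cv2.imread("pics/side0.png")
ls=cv2.createLineSegmentDetector().detect(cv2.cvtColor(im,cv2.COLOR_BGR2GRAY))[0].reshape(-1,4)
for l in ls:
    if np.hypot(l[2]-l[0],l[3]-l[1])>70: print(l)
E
```

```text
tin lid [ 0.48   -0.1849  0.055 ] [0.59 0.47] [ 0.0033 -0.001 ]
box [ 0.4943 -0.0125  0.0527] [1.33 1.17] [ 0.0083 -0.0034]
box [ 0.5102 -0.0672  0.057 ] [0.2  0.17] [0.0012 0.0012]
box [ 0.4703 -0.0808  0.0507] [1.27 1.07] [ 0.0075 -0.0055]
box [ 0.4504 -0.0278  0.0518] [0.92 0.81] [ 0.0057 -0.0044]
tray [ 0.6449 -0.1047  0.0221] [0.47 0.39] [ 0.0028 -0.0019]
tray [ 0.6544 -0.3298  0.0256] [0.44 0.32] [0.0026 0.0014]
tray [ 0.5821 -0.3347  0.0223] [0.19 0.13] [-0.0011 -0.0016]
tray [ 0.5739 -0.1087  0.0221] [1.29 1.06] [ 0.0078 -0.0018]
knob [0.5868 0.2149 0.1625] [0.83 0.85] [0.0066 0.0117]
dial [0.5901 0.2192 0.1182] [0.65 0.65] [-0.0049 -0.0044]
[438.69623  41.00295 511.20123  88.49529]
[78.151405 82.233    57.076073 10.200444]
[394.32944 355.23618 474.43588 359.47446]
[329.01556  97.70303 513.251   333.5739 ]
[415.11768 232.24509 346.16882 137.72829]
[179.37245   72.18821  109.36691   71.617874]
[455.78375  185.47498  372.55923   97.409676]
[346.19165 142.36984 412.4919  233.92828]
[507.2495  382.49    419.30786 257.29413]
[511.45416    103.17858    361.55023     -0.71002996]
[449.29514 230.9398  395.91214 164.14551]
[295.64993 381.8675  270.08517 297.0377 ]
```

Run:
```python
from h import *
np.set_printoptions(precision=4,suppress=True)
def blob(n,fn,roi,z):
    im=cv2.imread(f"pics/{n}0.png"); x0,y0,x1,y1=roi
    k=8; sub=cv2.resize(im[y0:y1,x0:x1],None,fx=k,fy=k,interpolation=cv2.INTER_CUBIC)
    m=fn(sub.astype(int)).astype(np.uint8)
    cs,_=cv2.findContours(m,0,1); c=max(cs,key=cv2.contourArea).reshape(-1,2)
    uv=(c+.5)/k-.5+[x0,y0]
    P=atz(n,uv,z)[:,:2]; return P
def blue(s): b,g,r=s[...,0],s[...,1],s[...,2]; return (b-r>40)
for n,roi in (("side",(215,195,260,245)),("top",(240,185,285,225))):
    P=blob(n,blue,roi,.056); r=cv2.minAreaRect((P*1000).astype(np.float32)); print(n,r, P.mean(0))
def bright(s): return (s.min(2)>150)
for n,roi in (("side",(232,235,262,275)),("top",(285,190,310,215))):
    P=blob(n,bright,roi,.056); print(n,cv2.minEnclosingCircle((P*1000).astype(np.float32)),P.min(0),P.max(0))
```

```text
side ((481.8723449707031, -50.87919235229492), (48.60893249511719, 67.12316131591797), 15.562369346618652) [ 0.4815 -0.0514]
top ((478.4670104980469, -46.96089172363281), (46.41944885253906, 57.4787483215332), 17.542964935302734) [ 0.4784 -0.0467]
side ((480.8099670410156, -189.2579345703125), 27.744585037231445) [ 0.4577 -0.2165] [ 0.5049 -0.162 ]
top ((478.4319152832031, -183.4430389404297), 24.70981788635254) [ 0.4543 -0.2079] [ 0.5027 -0.1606]
```

```bash
cat >> h.py <<'E'
DOWN=R.from_matrix(np.array([[0,0,1],[0,1,0],[-1,0,0]],float).T.T)
def target_rot(yaw):
    # tool x down; tool y = jaw axis at yaw (rad from world x)
    x=np.array([0,0,-1.]); y=np.array([np.cos(yaw),np.sin(yaw),0]); z=np.cross(x,y)
    return R.from_matrix(np.c_[x,y,z])
def state():
    o=get_obs(); Rm=R.from_rotvec(o['orientation']); y=Rm.apply([0,1,0]); 
    return o,Rm,np.degrees(np.arctan2(y[1],y[0]))
def rel(p,yaw_deg,p0=None,R0=None):
    o,Rm,_=state(); p0=o['tcp_pos'] if p0 is None else np.array(p0); Rm=R0 or Rm
    best=min((target_rot(np.radians(a)) for a in (yaw_deg,yaw_deg+180)),key=lambda r:(Rm.inv()*r).magnitude())
    return np.round((Rm.inv()*best).as_rotvec(),3),np.round(Rm.inv().apply(np.array(p)-p0),4)
E
python3 - <<'E'
from h import *
np.set_printoptions(precision=4,suppress=True)
o,Rm,y=state(); print(Rm.as_matrix(),y)
for yaw in (2.2,182.2,):
  b=target_rot(np.radians(yaw)); print(yaw,(Rm.inv()*b).as_rotvec())
print(rel((.50,.25,.24),2.2)); 
o4=-.44
for l,uv,z in (("green",(281.3,225.4),.056),("jar",(313.5,169.3),.054),("bigjar",(317,143),.06),("torch",(193,138),.1),("wbox",(325.3,168.8),.046)):
  print(l,atz("top",np.array(uv)+o4,z))
tt=np.array([(273.5,163.8),(331,160.3),(333.1,178.1),(275,182.3)])-.44
ts=np.array([(297,225),(328,285.5),(299.5,293.8),(273.8,230)])-.44
print(atz("top",tt,.024).mean(0),atz("side",ts,.024).mean(0))
E
```

```text
[[-0.0006  0.4112  0.9115]
 [-0.0015  0.9115 -0.4112]
 [-1.     -0.0016  0.0001]] 65.71854661867151
2.2 [1.1086 0.001  0.0014]
182.2 [-2.033  -0.0016  0.0012]
(array([1.109, 0.001, 0.001]), array([-0.0091, -0.241 ,  0.353 ]))
green [[ 0.3992 -0.1253  0.056 ]]
jar [[ 0.6114 -0.2549  0.054 ]]
bigjar [[ 0.7137 -0.272   0.06  ]]
torch [[0.7277 0.1986 0.1   ]]
wbox [[ 0.6146 -0.3017  0.046 ]]
[ 0.612  -0.2193  0.024 ] [ 0.615  -0.2202  0.024 ]
```

apply_moves --series "0 0 0 -0.01 -0.06 0.088 1; 0.15 0 0 -0.01 -0.12 0.176 1; 0.3 0 0 -0.01 -0.18 0.264 1; 0.45 0 0 -0.01 -0.241 0.353 1; 0.6 0 0 -0.01 -0.241 0.353 1; 0.75 0 0 -0.01 -0.241 0.353 1" --force 30

```text
clock: 0.85
tcp_pos: [0.4734, 0.2935, 0.2408]
orientation: [0.916, 1.37, -0.916]
contact_force: [0.0, 0.5, 0.7]
grip_width: 0.0855
```

Run:
```python
from h import *
o,_,y=state(); print(o['tcp_pos'],y,o['clock'],o['joints'].round(2)); print(rel((.48,-.184,.14),2.2))
```

```text
[0.4733914  0.29352398 0.240834  ] 22.469868114654947 0.85 [-0.9   0.28  0.28  1.85 -0.09  1.03 -0.19]
(array([ 0.354, -0.   ,  0.   ]), array([ 0.1008, -0.1764,  0.4438]))
```

apply_moves --series "0 0 0 0 0 0 1; 0 0 0 0 0 0 1"

```text
clock: 1.1
tcp_pos: [0.4724, 0.2957, 0.2407]
orientation: [0.912, 1.372, -0.912]
contact_force: [0.1, 0.5, 0.0]
grip_width: 0.0853
```

Run:
```python
from h import *
o,_,y=state(); print(o['tcp_pos'],y,o['clock'],o['joints'].round(2)); print(rel((.48,-.184,.14),2.2))
```

```text
[0.47240519 0.29573977 0.24069684] 22.7729196341704 1.1 [-0.9   0.28  0.28  1.85 -0.09  1.03 -0.19]
(array([ 0.359, -0.   ,  0.001]), array([ 0.1006, -0.1786,  0.4453]))
```

apply_moves --series "0.359 0 0 0 -0.178 0.445 1; 0.359 0 0 0 -0.178 0.445 1; 0.359 0 0 0 -0.178 0.445 1; 0.359 0 0 0 -0.178 0.445 1; 0.359 0 0 0 -0.178 0.445 1; 0.359 0 0 0.06 -0.178 0.445 1; 0.359 0 0 0.1 -0.178 0.445 1; 0.359 0 0 0.1 -0.178 0.445 1; 0.359 0 0 0.1 -0.178 0.445 1; 0.359 0 0 0.1 -0.178 0.445 1; 0.359 0 0 0.1 -0.178 0.445 1"

```text
clock: 2.48
tcp_pos: [0.4819, -0.1815, 0.1416]
orientation: [1.18, 1.228, -1.177]
contact_force: [0.7, -0.4, -0.4]
grip_width: 0.0855
```

Run:
```python
from h import *
np.set_printoptions(precision=4,suppress=True)
o,_,y=state(); print(o['tcp_pos'],y,o['clock'],o['joints'].round(2)); print(rel((.48,-.184,.024),2.2))
s,t=grab_frame("side"),grab_frame("top")
cv2.imwrite("pics/side1.png",s);cv2.imwrite("pics/top1.png",t)
p=o['tcp_pos']; print(proj("side",p),proj("top",p))
crop(s,190,170,340,290,5,"pics/d1.png"); crop(t,240,140,340,230,8,"pics/d2.png")
```

```text
[ 0.4819 -0.1815  0.1416] 2.3891016937489375 2.475 [-0.22  0.37  0.57  2.05 -0.28  0.8   0.56]
(array([ 0.003, -0.001, -0.001]), array([ 0.1176, -0.0022,  0.0025]))
[[243.8596 221.5046]] [[297.7566 199.0619]]
```

View pics/d1.png

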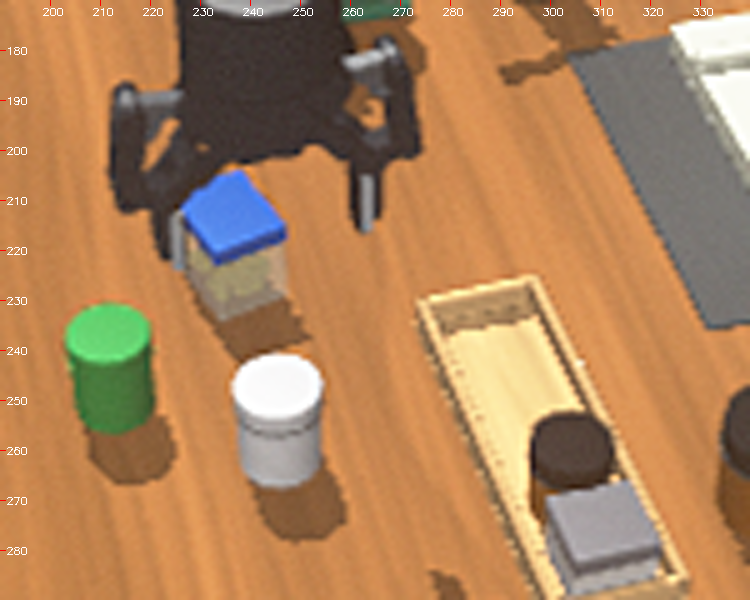

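View pics/d2.png

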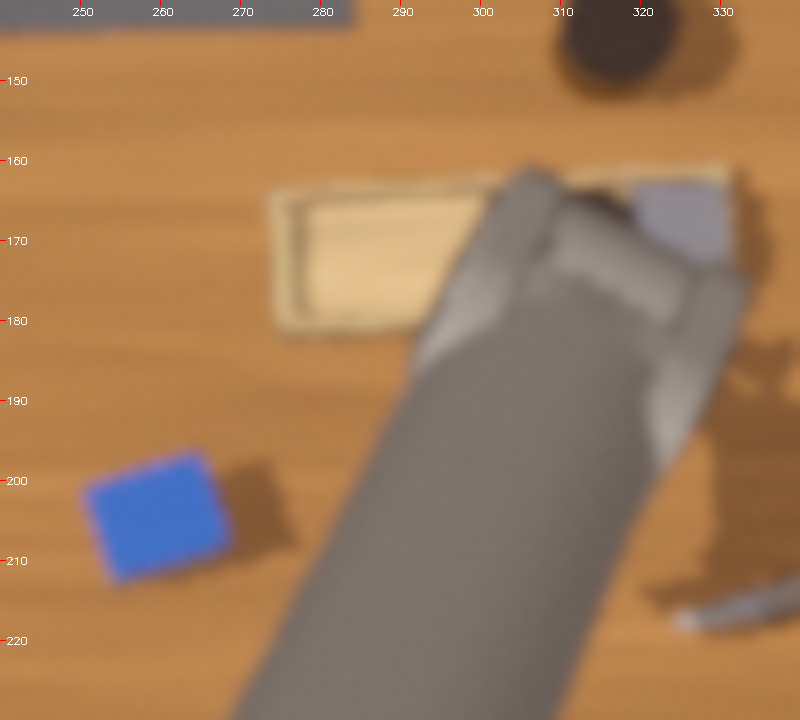

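Side view: the open fingertips are at about (225,222) and (263,215), straddling x over the tin at (245,247). They sit where the TCP projection predicts, so the side calibration matches the robot. Descending onto the tin.

apply_moves --series "0 0 0 0.04 0.001 0.001 1; 0 0 0 0.075 0.001 0.001 1; 0 0 0 0.1 0.001 0.001 1; 0 0 0 0.117 0.001 0.001 1; 0 0 0 0.117 0.001 0.001 1; 0 0 0 0.117 0.001 0.001 0.4; 0 0 0 0.117 0.001 0.001 0.3; 0 0 0 0.117 0.001 0.001 0.3; 0 0 0 0.117 0.001 0.001 0.3; 0 0 0 0.117 0.001 0.001 0.3" --force 35

```text
clock: 3.82
tcp_pos: [0.4825, -0.1848, 0.025]
orientation: [1.182, 1.226, -1.18]
contact_force: [-0.7, 0.7, 6.0]
grip_width: 0.0447
```

apply_moves --series "0 0 0 -0.02 0 0 0.3; 0 0 0 -0.06 0 0 0.3; 0 0 0 -0.1 0 0 0.3; 0 0 0 -0.1 0 0 0.3; 0 0 0 -0.1 0 0 0.3"

```text
clock: 4.45
tcp_pos: [0.4813, -0.1842, 0.1235]
orientation: [1.181, 1.228, -1.181]
contact_force: [0.4, 0.5, -0.7]
grip_width: 0.0445
```

Run:
```python
from h import *
o,_,y=state(); print(o['tcp_pos'],y,o['contact_force'],o['grip_width'])
s=grab_frame("side"); cv2.imwrite("pics/side2.png",s)
crop(s,190,150,340,290,5,"pics/e1.png")
print(proj("side",o['tcp_pos']))
```

```text
[ 0.4813094  -0.18422152  0.1235425 ] 2.1983508470437547 [ 0.35831825  0.54575227 -0.70806933] 0.04446418146857532
[[244.08051948 227.57190493]]
```

View pics/e1.png

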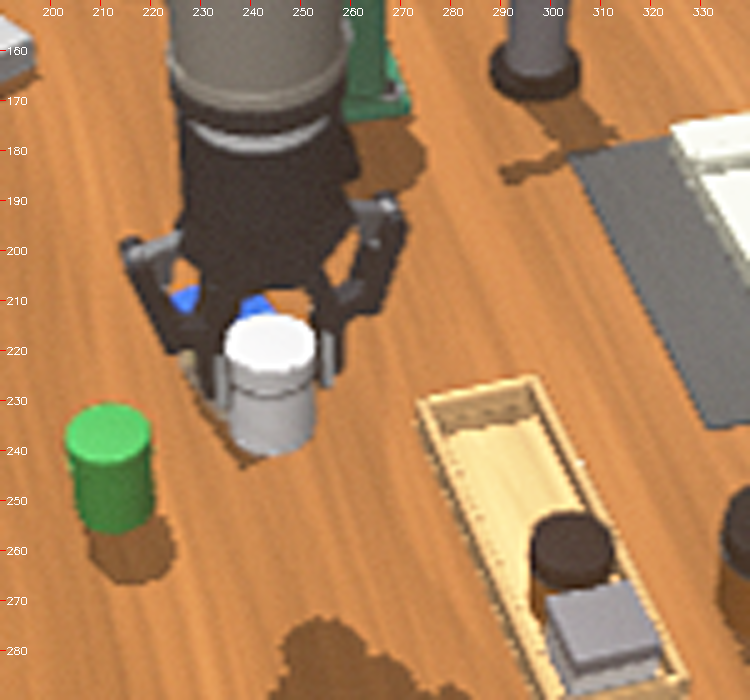

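The tin is held upright and level between the fingers (about 244,228). Fitting the tray pose with its known outer size, and checking how the tin sits in the gripper.

Run:
```python
from h import *
np.set_printoptions(precision=4,suppress=True)
s=np.array([(297,224.6),(327.2,285.6),(299.1,293.4),(273,230.2)])
t=np.array([(273.5,163.8),(331,160.3),(333.1,178.1),(275,182.3)])-.44
L=np.array([(.036,.112),(.036,-.112),(-.036,-.112),(-.036,.112)])
def w(p,z=.024):
    c,sn=np.cos(p[2]),np.sin(p[2]); return np.c_[L@np.array([[c,sn],[-sn,c]])+p[:2],np.full(4,z)]
for nm,f in (("side",lambda p:(proj("side",w(p))-s).ravel()),("top",lambda p:(proj("top",w(p))-t).ravel()),("both",lambda p:np.r_[(proj("side",w(p))-s).ravel(),(proj("top",w(p))-t).ravel()])):
    r=least_squares(f,[.614,-.22,.03]); print(nm,r.x,np.degrees(r.x[2]),r.fun)
f=lambda p:np.r_[(proj("side",w(p,p[3]))-s).ravel(),(proj("top",w(p,p[3]))-t).ravel()]
print(least_squares(f,[.614,-.22,.03,.02]).x)
o=get_obs(); print("tin",atz("side",[(243.6,218.2)],.1545),o['tcp_pos'])
print("jar lid side",atz("side",[(572/5+190-.4,445/5+170-.4)],.054))
print("wbox side",atz("side",[(600/5+190-.4,523/5+170-.4)],.046))
```

```text
side [ 0.6144 -0.2212  0.0334] 1.9110658032533125 [ 0.0907  0.3169  0.1077  0.7154  0.1744 -0.65   -0.416  -0.4082]
top [ 0.612  -0.2193  0.0525] 3.009916228601874 [ 0.2811  0.2114 -0.1819 -0.0682 -0.3543  0.0946  0.2524 -0.2215]
both [ 0.6137 -0.2205  0.0402] 2.3035062461062825 [-0.5219  0.1872 -0.0253  0.4024  0.1281 -0.8111 -0.9753 -0.4218  0.6832
 -0.5743  0.2665 -0.1659 -0.1295  0.009   0.4283 -1.0063]
[ 0.6141 -0.2197  0.0404  0.0221]
tin [[ 0.4813 -0.1834  0.1545]] [ 0.4809 -0.1842  0.1231]
jar lid side [[ 0.6169 -0.2584  0.054 ]]
wbox side [[ 0.6172 -0.3031  0.046 ]]
```

Run:
```python
from h import *
print(rel((.6135,-.2065,.125),2.4),rel((.6135,-.2065,.032),2.4)); print(get_obs()['tcp_pos'])
```

```text
(array([-0.004, -0.001,  0.002]), array([-0.0022,  0.1316,  0.0274])) (array([-0.004, -0.001,  0.002]), array([0.0908, 0.1317, 0.0274]))
[ 0.48094454 -0.18417934  0.12305436]
```

apply_moves --series "0 0 0 0 0.04 0.009 0.3; 0 0 0 0 0.085 0.018 0.3; 0 0 0 0 0.115 0.024 0.3; 0 0 0 0 0.1315 0.027 0.3; 0 0 0 0 0.1315 0.027 0.3; 0 0 0 0 0.1315 0.027 0.3; 0 0 0 0.03 0.1315 0.027 0.3; 0 0 0 0.05 0.1315 0.027 0.3; 0 0 0 0.05 0.1315 0.027 0.3; 0 0 0 0.05 0.1315 0.027 0.3"

```text
clock: 5.75
tcp_pos: [0.6144, -0.207, 0.0746]
orientation: [1.181, 1.226, -1.181]
contact_force: [-0.1, -0.0, -1.4]
grip_width: 0.0448
```

Run:
```python
from h import *
o=get_obs();print(o['tcp_pos'],rel((.6135,-.2065,.032),2.4))
s=grab_frame("side"); crop(s,250,190,350,310,6,"pics/f1.png")
```

```text
[ 0.61436183 -0.20700769  0.07457133] (array([-0.004,  0.   , -0.001]), array([ 0.0426, -0.0009, -0.0006]))
```

View pics/f1.png

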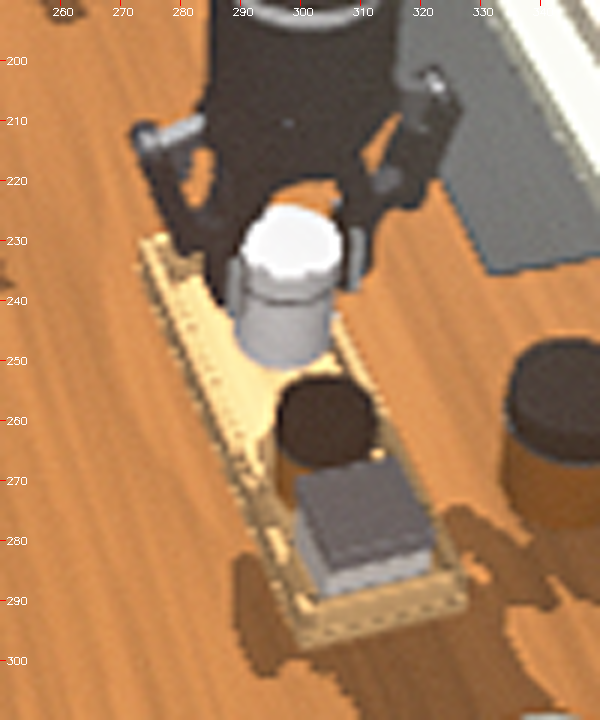

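The tin at side (298,240) hovers centred between the tray walls, just beyond the jar at (304,258). Lowering it and checking the force.

apply_moves --series "0 0 0 0.02 0 0 0.3; 0 0 0 0.033 0 0 0.3; 0 0 0 0.039 0 0 0.3; 0 0 0 0.042 0 0 0.3; 0 0 0 0.043 0 0 0.3; 0 0 0 0.043 0 0 0.3"

```text
clock: 6.55
tcp_pos: [0.6145, -0.2068, 0.0313]
orientation: [1.181, 1.226, -1.181]
contact_force: [-1.1, 0.4, -2.1]
grip_width: 0.045
```

apply_moves --series "0 0 0 0.0005 0 0 0.3; 0 0 0 0.0005 0 0 0.6; 0 0 0 0.0005 0 0 0.8; 0 0 0 0.0005 0 0 0.8; 0 0 0 0.0005 0 0 0.8; 0 0 0 -0.03 0 0 0.8; 0 0 0 -0.08 0 0 0.8; 0 0 0 -0.13 0 0 0.8; 0 0 0 -0.13 0 0 0.8"

```text
clock: 7.68
tcp_pos: [0.6167, -0.2081, 0.1654]
orientation: [1.184, 1.219, -1.177]
contact_force: [1.4, -0.4, 0.0]
grip_width: 0.0683
```

Run:
```python
from h import *
o,_,y=state();print(o['tcp_pos'],y,rel((.4795,-.047,.14),17.0),rel((.4795,-.047,.14),-73))
s=grab_frame("side"); crop(s,200,190,340,310,5,"pics/g1.png")
```

```text
[ 0.61668991 -0.20806328  0.16544472] 2.152487145100415 (array([-0.259,  0.003, -0.007]), array([ 0.0241, -0.1312, -0.1662])) (array([ 1.312, -0.003, -0.008]), array([ 0.0241, -0.1312, -0.1662]))
```

View pics/g1.png

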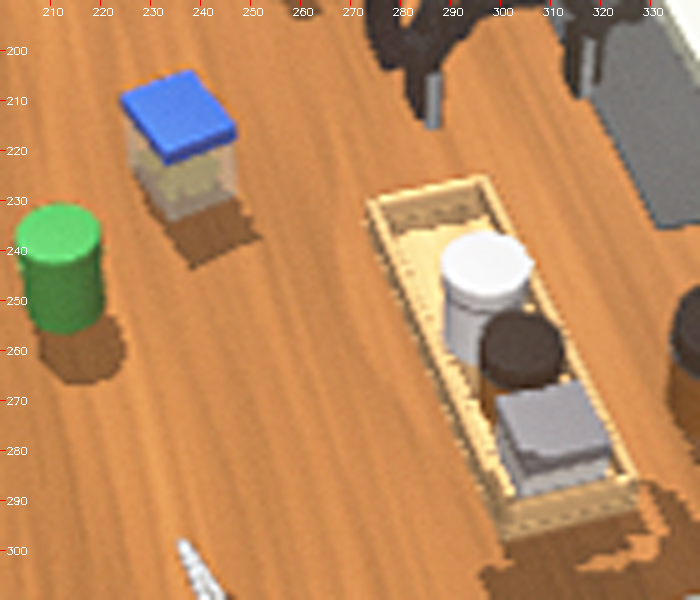

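The tin stands upright in the tray, lid at (297,243), with the jar and white box undisturbed. Next, refining the blue-lid box pose.

Run:
```python
from h import *
np.set_printoptions(precision=4,suppress=True)
s=np.array([(190,70),(238,127),(167,153),(120,99)])/5+[200,190]-.4
t=np.array([(250.5,201.9),(265,196.3),(268.8,207.9),(254.8,213.1)])-.44
L=np.array([(.023,.029),(.023,-.029),(-.023,-.029),(-.023,.029)])
def w(p,z):
    c,sn=np.cos(p[2]),np.sin(p[2]); return np.c_[L@np.array([[c,sn],[-sn,c]])+p[:2],np.full(4,z)]
for z in (.056,None):
  for nm in ("side","top","both"):
    def f(p):
        zz=z or p[3]; a=(proj("side",w(p,zz))-s).ravel(); b=(proj("top",w(p,zz))-t).ravel()
        return {"side":a,"top":b,"both":np.r_[a,b]}[nm]
    r=least_squares(f,[.48,-.047,.3,.056][:3 if z else 4]); print(nm,r.x,np.degrees(r.x[2]),r.fun.round(1))
c=[.4805,-.048,.14]
print(rel((.4805,-.048,.14),17)); o=get_obs(); print(o['tcp_pos'])
```

```text
side [ 0.4825 -0.0476  0.304 ] 17.416410647182275 [-0.  -0.2  0.3 -0.  -0.   0.7 -0.3 -0.5]
top [ 0.4779 -0.0469  0.3364] 19.275466654957913 [-0.1 -0.2 -0.1  0.2  0.4 -0.1 -0.1  0.1]
both [ 0.4809 -0.0474  0.3184] 18.244759245002534 [-0.8 -0.2 -0.2 -0.1 -0.4  0.7 -0.9 -0.3  0.1 -1.1  0.1 -0.5  0.4 -0.7
 -0.2 -0.8]
side [ 0.4875 -0.0149  0.3063  0.0262] 17.550020332432762 [-0.1  0.1 -0.1 -0.1  0.1  0.4  0.1 -0.4]
top [ 0.4805 -0.0474  0.3364  0.0383] 19.27410185676742 [-0.  -0.1 -0.2  0.3  0.3 -0.1 -0.1 -0. ]
both [ 0.481  -0.0469  0.3185  0.0551] 18.24776229467335 [-0.8 -0.1 -0.2  0.  -0.4  0.9 -0.9 -0.2 -0.1 -1.1 -0.  -0.5  0.3 -0.7
 -0.3 -0.8]
(array([-0.259,  0.001, -0.004]), array([ 0.0223, -0.1287, -0.1641]))
[ 0.6152 -0.2071  0.1629]
```

apply_moves --series "0 0 0 0 -0.035 -0.045 1; -0.13 0 0 0 -0.07 -0.09 1; -0.27 0 0 0 -0.1 -0.13 1; -0.27 0 0 0.01 -0.128 -0.164 1; -0.27 0 0 0.022 -0.128 -0.164 1; -0.27 0 0 0.022 -0.128 -0.164 1; -0.27 0 0 0.022 -0.128 -0.164 1; -0.27 0 0 0.022 -0.128 -0.164 1"

```text
clock: 8.72
tcp_pos: [0.4807, -0.0486, 0.1391]
orientation: [0.98, 1.338, -0.98]
contact_force: [0.2, -0.4, 0.2]
grip_width: 0.0852
```

Run:
```python
from h import *
o,_,y=state();print(o['tcp_pos'],y,rel((.481,-.0475,.024),17.8))
s=grab_frame("side"); crop(s,195,170,300,270,7,"pics/h1.png")
```

```text
[ 0.48071694 -0.04858969  0.13909182] 17.55844922343269 (array([-0.004,  0.001, -0.   ]), array([ 0.1151,  0.0006, -0.001 ]))
```

View pics/h1.png

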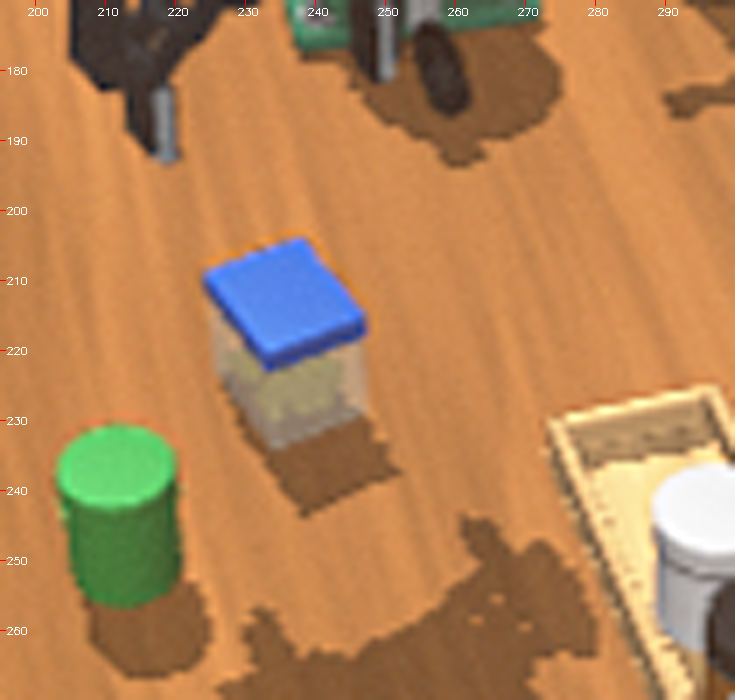

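The fingertips at (217,192) and (249,181) straddle the box at (235,213), jaws parallel to its x. Descending and gripping.

apply_moves --series "0 0 0 0.04 0 -0.001 1; 0 0 0 0.075 0 -0.001 1; 0 0 0 0.1 0 -0.001 1; 0 0 0 0.115 0 -0.001 1; 0 0 0 0.115 0 -0.001 1; 0 0 0 0.115 0 -0.001 0.5; 0 0 0 0.115 0 -0.001 0.3; 0 0 0 0.115 0 -0.001 0.3; 0 0 0 0.115 0 -0.001 0.3; 0 0 0 0.115 0 -0.001 0.3" --force 35

```text
clock: 10.02
tcp_pos: [0.4807, -0.0466, 0.025]
orientation: [0.98, 1.338, -0.978]
contact_force: [-1.0, 0.3, 5.0]
grip_width: 0.0455
```

apply_moves --series "0 0 0 -0.02 0 0 0.3; 0 0 0 -0.06 0 0 0.3; 0 0 0 -0.1 0 0 0.3; 0 0 0 -0.1 0 0 0.3; 0 0 0 -0.1 0 0 0.3"

```text
clock: 10.65
tcp_pos: [0.4793, -0.0464, 0.1238]
orientation: [0.979, 1.34, -0.979]
contact_force: [1.0, -0.8, -0.4]
grip_width: 0.0455
```

Run:
```python
from h import *
o,_,y=state();print(o['tcp_pos'],y,o['grip_width'])
print(proj("side",o['tcp_pos']))
s=grab_frame("side"); crop(s,195,150,340,270,5,"pics/i1.png")
```

```text
[ 0.47934182 -0.04636585  0.12376298] 17.671814914016885 0.04545525735687419
[[232.97278751 193.27318656]]
```

View pics/i1.png

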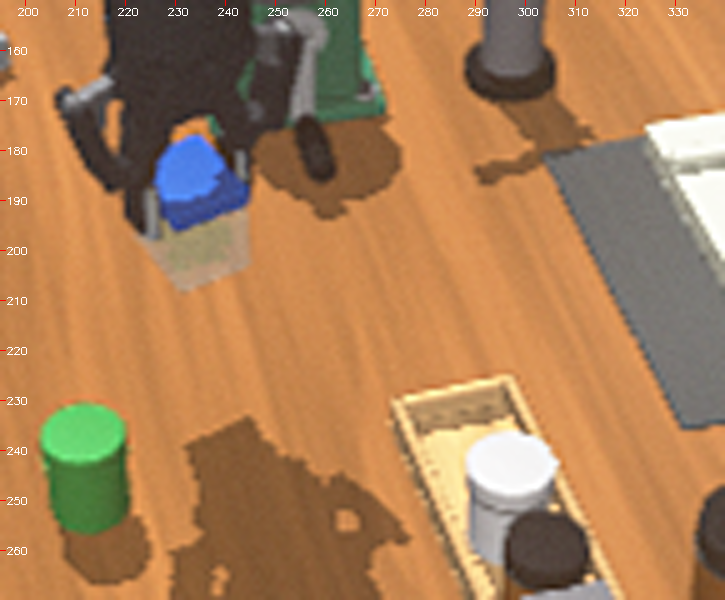

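Run:
```python
from h import *
np.set_printoptions(precision=4,suppress=True)
c=np.array([.614,-.2203]); a=np.radians(2.4); ux=np.array([np.cos(a),np.sin(a)]); uy=np.array([-np.sin(a),np.cos(a)])
P=atz("side",[(511/5+195-.4,464/5+150-.4)],.062)[0,:2]; print("tin",P,(P-c)@ux,(P-c)@uy)
# far inner wall top edge, front inner etc
for y in (.0705,.072): print(c+uy*y)
t=c+uy*.0715
o=get_obs(); print(o['tcp_pos'],rel((*t,.14),2.4),rel((*t,.032),2.4))
```

```text
tin [ 0.6133 -0.2078] -0.0001668205340195367 0.01256275954492617
[ 0.611  -0.1499]
[ 0.611  -0.1484]
[ 0.4789 -0.0465  0.1233] (array([ 0.266, -0.   ,  0.001]), array([-0.0169,  0.0947,  0.1376])) (array([ 0.266, -0.   ,  0.001]), array([0.0911, 0.0949, 0.1377]))
```

apply_moves --series "0.09 0 0 -0.015 0.025 0.037 0.3; 0.18 0 0 -0.015 0.05 0.074 0.3; 0.266 0 0 -0.015 0.075 0.11 0.3; 0.266 0 0 -0.015 0.0945 0.1375 0.3; 0.266 0 0 -0.015 0.0945 0.1375 0.3; 0.266 0 0 -0.015 0.0945 0.1375 0.3; 0.266 0 0 0.02 0.0945 0.1375 0.3; 0.266 0 0 0.05 0.0945 0.1375 0.3; 0.266 0 0 0.055 0.0945 0.1375 0.3; 0.266 0 0 0.055 0.0945 0.1375 0.3; 0.266 0 0 0.055 0.0945 0.1375 0.3"

```text
clock: 12.08
tcp_pos: [0.6122, -0.1492, 0.0703]
orientation: [1.179, 1.227, -1.177]
contact_force: [-0.0, 0.1, -0.3]
grip_width: 0.0451
```

Run:
```python
from h import *
o,_,y=state();print(o['tcp_pos'],y,rel((.611,-.149,.032),2.4))
s=grab_frame("side"); crop(s,250,190,350,310,6,"pics/j1.png")
```

```text
[ 0.61220422 -0.14919295  0.07028186] 2.410276258304729 (array([ 0.   ,  0.   , -0.002]), array([ 0.0383, -0.0013, -0.0003]))
```

View pics/j1.png

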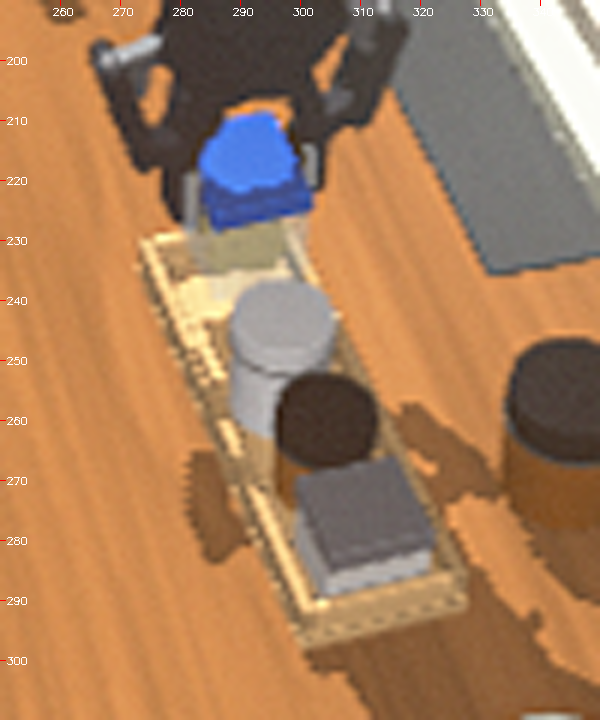

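The box at (291,222) hovers above the free end beyond the tin (297,247), aligned with the walls. Lowering.

apply_moves --series "0 0 0 0.015 -0.001 0 0.3; 0 0 0 0.028 -0.001 0 0.3; 0 0 0 0.034 -0.001 0 0.3; 0 0 0 0.037 -0.001 0 0.3; 0 0 0 0.038 -0.001 0 0.3; 0 0 0 0.0385 -0.001 0 0.3; 0 0 0 0.0385 -0.001 0 0.3"

```text
clock: 13.0
tcp_pos: [0.6102, -0.1492, 0.031]
orientation: [1.179, 1.229, -1.178]
contact_force: [-2.6, 0.6, 5.5]
grip_width: 0.0455
```

Run:
```python
from h import *
o,_,y=state();print(o['tcp_pos'],y,o['contact_force'])
s=grab_frame("side"); crop(s,250,190,350,310,6,"pics/k1.png")
```

```text
[ 0.61023093 -0.14919172  0.03095573] 2.3936020376263305 [-2.60817018  0.59292646  5.50353444]
```

View pics/k1.png

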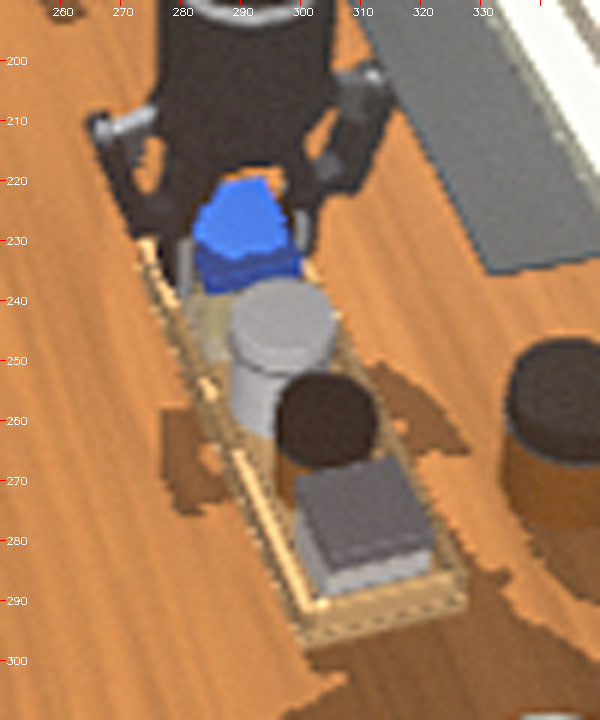

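Contact with the floor reads 5.5 N, the box is seated, and the tin hasn't moved (297,247). Releasing and lifting.

apply_moves --series "0 0 0 0 0 0 0.5; 0 0 0 0 0 0 0.8; 0 0 0 0 0 0 0.8; 0 0 0 0 0 0 0.8; 0 0 0 -0.03 0 0 0.8; 0 0 0 -0.08 0 0 0.8; 0 0 0 -0.14 0 0 0.8; 0 0 0 -0.2 0 0 0.8; 0 0 0 -0.2 0 0 0.8; 0 0 0 -0.2 0 0 0.8"

```text
clock: 14.3
tcp_pos: [0.6102, -0.1488, 0.23]
orientation: [1.178, 1.229, -1.178]
contact_force: [0.5, -0.7, -0.3]
grip_width: 0.0683
```

Run:
```python
from h import *
o,_,y=state();print(o['tcp_pos'],y,o['joints'].round(2))
s=grab_frame("side"); crop(s,250,190,350,310,6,"pics/l1.png"); cv2.imwrite("pics/side3.png",s)
t=grab_frame("top"); cv2.imwrite("pics/top3.png",t)
```

```text
[ 0.6102135  -0.14878549  0.23002321] 2.4188381614115895 [-0.31  0.46  0.63  1.71 -0.3   1.08  0.45]
```

View pics/l1.png

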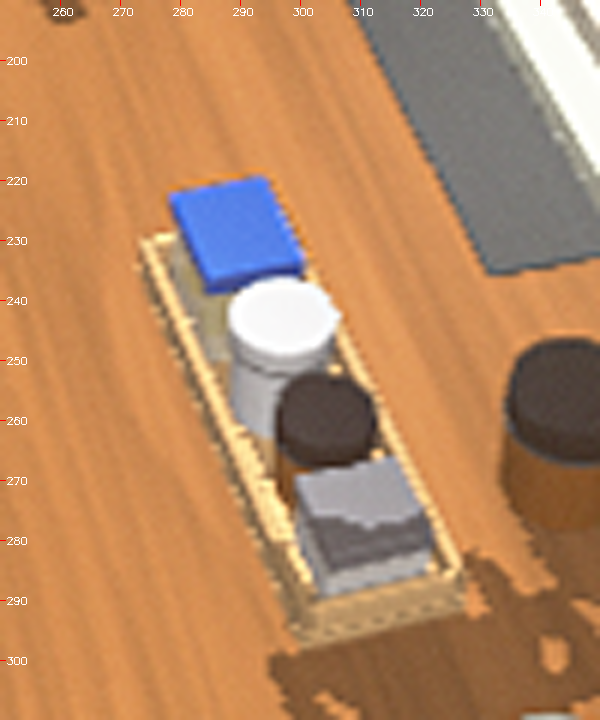

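Top lids of the four containers line up in the tray: box (289,229), tin (297,243), jar (304,259), white box (310,275), all upright. Now measuring the knob.

Run:
```python
from h import *
np.set_printoptions(precision=4,suppress=True)
c=np.array([.614,-.2203]); a=np.radians(2.4); ux=np.array([np.cos(a),np.sin(a)]); uy=np.array([-np.sin(a),np.cos(a)])
P=atz("side",np.array([(172,195),(265,176),(303,265),(208,279)])/6+[250,190]-.42,.062)[:,:2]; print(np.c_[(P-c)@ux,(P-c)@uy])
crop("pics/side3.png",220,100,290,170,8,"pics/m1.png"); crop("pics/top3.png",165,150,215,195,14,"pics/m2.png")
```

```text
[[-0.0229  0.0985]
 [ 0.0216  0.0986]
 [ 0.0187  0.0399]
 [-0.024   0.0433]]
```

View pics/m1.png

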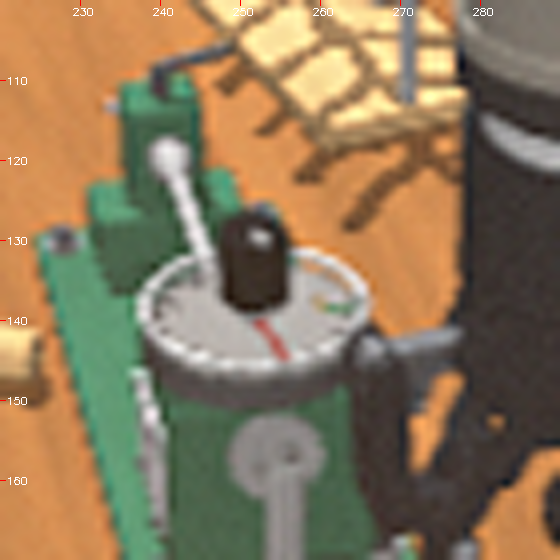

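View pics/m2.png

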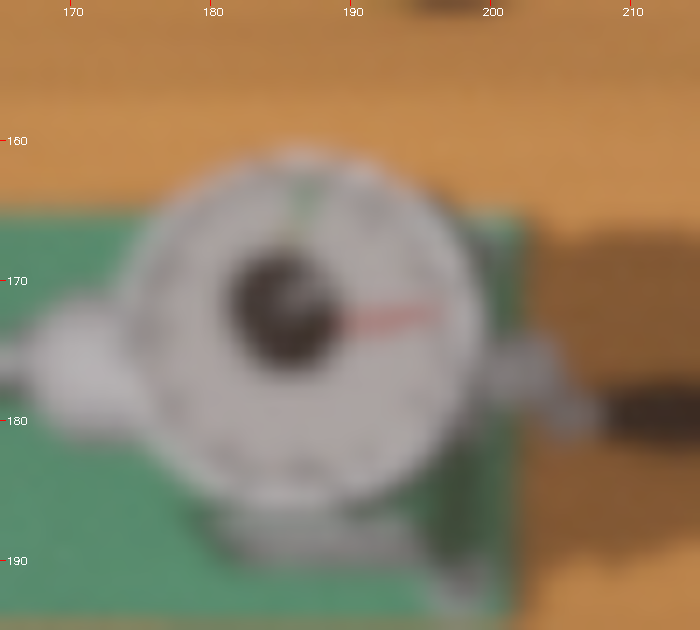

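Run:
```python
from h import *
np.set_printoptions(precision=4,suppress=True)
print("dial",atz("side",[(251.25,138.4)],.121),atz("top",[(186.04,172.83)],.121),tri((251.25,138.4),(186.04,172.83)))
print("knobtop",atz("side",[(251.5,128.06)],.155),tri((251.5,128.06),(185.3,171.8)))
# angle on dial plane
g=lambda x,y:(x/14+165-.46,y/14+150-.46)
P=atz("top",[g(301,326),g(435,313),g(345,323),g(308,190)],.121)[:,:2]
for i,j in ((0,1),(2,1),(0,3)): d=P[j]-P[i]; print(np.degrees(np.arctan2(d[1],d[0])))
h=lambda x,y:(x/8+220-.44,y/8+100-.44)
P=atz("side",[h(253.5,311),h(283,357),h(262,322),h(340,308)],.121)[:,:2]
for i,j in ((0,1),(2,1),(0,3)): d=P[j]-P[i]; print("s",np.degrees(np.arctan2(d[1],d[0])))
k=lambda x,y:(x/6+110-.42,y/6+155-.42)
P=atz("top",[k(90,62),k(550,62),k(550,236),k(88,236)],.012)[:,:2]; print(P)
for i,j in ((1,0),(2,3)): d=P[j]-P[i]; print("base y",np.degrees(np.arctan2(d[1],d[0])),np.linalg.norm(d))
```

```text
dial [[0.5884 0.2149 0.121 ]] [[0.5882 0.218  0.121 ]] (array([0.589 , 0.2184, 0.1187]), [np.float64(0.05487986349837158), np.float64(0.055718488958859246)])
knobtop [[0.5915 0.2217 0.155 ]] (array([0.5869, 0.2146, 0.1589]), [np.float64(0.9749403158466236), np.float64(0.9991691671921471)])
-85.19916766059755
-84.37478161902908
-2.193039805464999
s -83.63256532726031
s -84.78214638533636
s -10.730774195385818
[[0.6486 0.4745]
 [0.644  0.1761]
 [0.5288 0.1755]
 [0.5337 0.4713]]
base y 89.11282330204091 0.29838753782684396
base y 89.04410090901244 0.2958210851780045
```

Dial centre: side (251.3,138.4), top (186,172.8). That puts the knob axis at about (0.589, 0.218). The pointer is at a world yaw of about -84.5° and zero at about -1°, so it needs roughly 83° anticlockwise. Moving over the knob with jaw yaw -45°.

Run:
```python
from h import *
print(rel((.589,.218,.215),-45))
```

```text
(array([0.828, 0.001, 0.003]), array([ 0.014 , -0.005 , -0.3672]))
```

apply_moves --series "0.1 0 0 0 0 -0.05 0.7; 0.2 0 0 0 0 -0.1 0.7; 0.35 0 0 0 0 -0.16 0.7; 0.5 0 0 0 0 -0.22 0.7; 0.65 0 0 0 0 -0.28 0.7; 0.828 0 0 0 -0.005 -0.33 0.7; 0.828 0 0 0.014 -0.005 -0.367 0.7; 0.828 0 0 0.014 -0.005 -0.367 0.7; 0.828 0 0 0.014 -0.005 -0.367 0.7; 0.828 0 0 0.014 -0.005 -0.367 0.7; 0.828 0 0 0.014 -0.005 -0.367 0.7"

```text
clock: 15.78
tcp_pos: [0.5904, 0.2159, 0.2167]
orientation: [1.762, 0.727, -1.761]
contact_force: [-0.0, 0.1, -0.4]
grip_width: 0.0599
```

Run:
```python
from h import *
o,_,y=state();print(o['tcp_pos'],y,o['joints'].round(2),o['contact_force'],rel((.589,.218,.127),-45),proj("side",o['tcp_pos']),proj("side",(.589,.218,.155)))
s=grab_frame("side"); crop(s,200,60,310,180,6,"pics/n1.png")
```

```text
[0.59040677 0.21594208 0.21670262] -45.1588486624024 [-1.    0.51  0.77  1.73 -0.4   1.07 -0.88] [-0.03463293  0.05965614 -0.37084597] (array([-0.003, -0.   , -0.   ]), array([ 0.0897, -0.0025, -0.0004])) [[251.14529479 111.72564977]] [[250.99030953 128.75521097]]
```

View pics/n1.png

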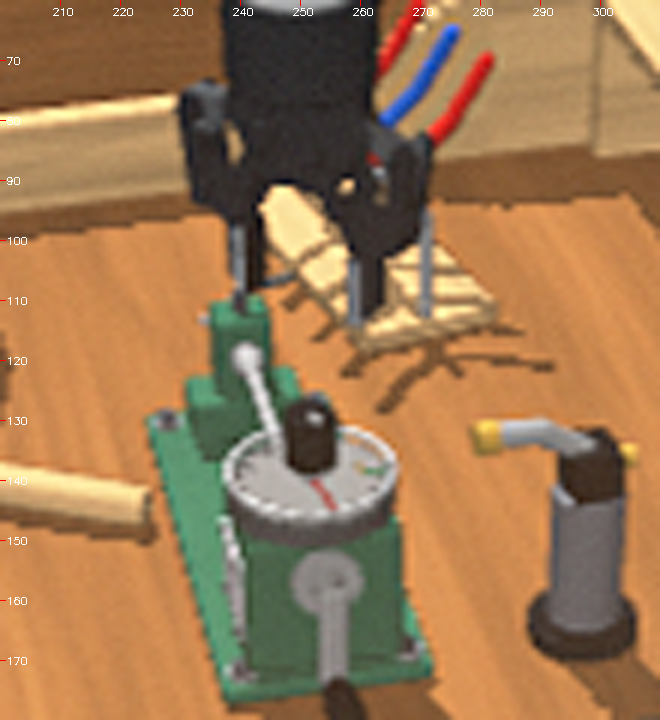

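apply_moves --series "0 0 0 0.02 -0.001 -0.001 0.7; 0 0 0 0.045 -0.001 -0.001 0.7; 0 0 0 0.07 -0.001 -0.001 0.7; 0 0 0 0.085 -0.001 -0.001 0.7; 0 0 0 0.089 -0.001 -0.001 0.7; 0 0 0 0.089 -0.001 -0.001 0.7; 0 0 0 0.089 -0.001 -0.001 0.7"

```text
clock: 16.7
tcp_pos: [0.5907, 0.2189, 0.1283]
orientation: [1.762, 0.729, -1.759]
contact_force: [0.6, 0.8, 0.1]
grip_width: 0.0596
```

Run:
```python
from h import *
o,_,y=state();print(o['tcp_pos'],y,o['contact_force'],proj("side",o['tcp_pos']))
s=grab_frame("side"); crop(s,215,90,290,170,8,"pics/o1.png")
```

```text
[0.59066803 0.21887858 0.12829353] -45.04006511563647 [0.6184733  0.80966794 0.13029257] [[251.61891613 135.73057983]]
```

View pics/o1.png

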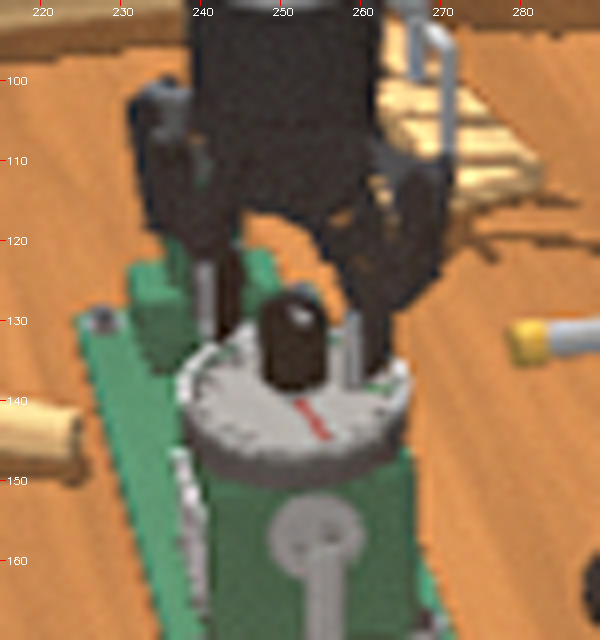

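Knob (251.5,133) sits between the fingers, tips just above the dial. Closing gently and watching the force.

apply_moves --series "0 0 0 0 0 0 0.5; 0 0 0 0 0 0 0.35; 0 0 0 0 0 0 0.2; 0 0 0 0 0 0 0.15; 0 0 0 0 0 0 0.15; 0 0 0 0 0 0 0.15" --force 20

```text
clock: 17.5
tcp_pos: [0.5899, 0.2191, 0.1278]
orientation: [1.761, 0.73, -1.761]
contact_force: [-3.3, 1.4, 6.2]
grip_width: 0.0269
```

Run:
```python
from h import *
o,_,y=state();print(o['tcp_pos'],y,o['contact_force'],o['moment'],o['grip_width'])
```

```text
[0.5898951  0.21913852 0.12782269] -45.025137509976375 [-3.27065697  1.38401007  6.20093956] [ 0.21404894  0.67602863 -0.00123615] 0.026868776966275383
```

apply_moves --series "-0.1 0 0 0 0 0 0.15; -0.2 0 0 0 0 0 0.15; -0.3 0 0 0 0 0 0.15; -0.4 0 0 0 0 0 0.15; -0.5 0 0 0 0 0 0.15; -0.5 0 0 0 0 0 0.15"

```text
clock: 18.25
tcp_pos: [0.5908, 0.2186, 0.1278]
orientation: [1.419, 1.059, -1.416]
contact_force: [1.5, 0.0, 3.2]
grip_width: 0.0265
```

Run:
```python
from h import *
o,_,y=state();print(o['tcp_pos'],y,o['contact_force'],o['moment'],o['grip_width'])
s=grab_frame("side"); crop(s,215,90,290,170,8,"pics/p1.png")
```

```text
[0.59082343 0.21855276 0.1278266 ] -16.451742723159295 [1.47909826 0.04081929 3.21033666] [-0.03085318 -0.15372664  0.05953423] 0.026521182489324377
```

View pics/p1.png

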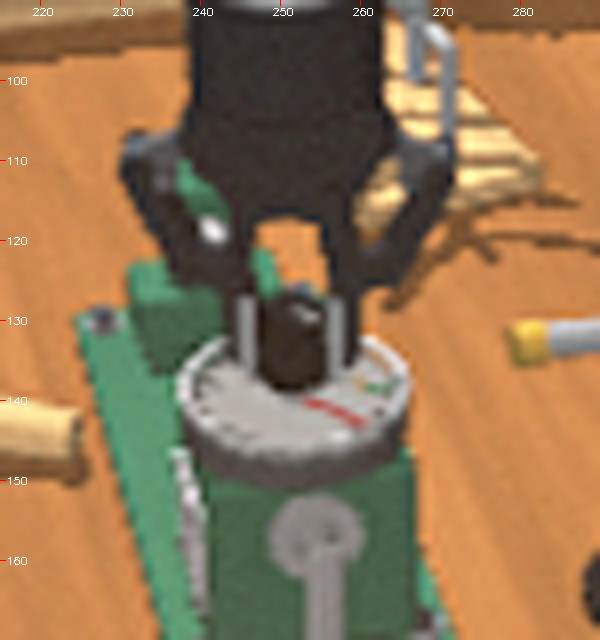

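The pointer now ends at (260,142), turned about 28° towards the green mark. Continuing.

apply_moves --series "-0.1 0 0 0 0 0 0.15; -0.2 0 0 0 0 0 0.15; -0.3 0 0 0 0 0 0.15; -0.4 0 0 0 0 0 0.15; -0.5 0 0 0 0 0 0.15; -0.6 0 0 0 0 0 0.15; -0.7 0 0 0 0 0 0.15; -0.8 0 0 0 0 0 0.15; -0.8 0 0 0 0 0 0.15"

```text
clock: 19.42
tcp_pos: [0.5925, 0.2188, 0.1279]
orientation: [0.826, 1.405, -0.821]
contact_force: [6.7, -0.2, -1.2]
grip_width: 0.0273
```

Run:
```python
from h import *
o,_,y=state();print(o['tcp_pos'],y,o['contact_force'],o['moment'],o['grip_width'])
s=grab_frame("side"); crop(s,215,90,290,170,8,"pics/q1.png")
```

```text
[0.59253469 0.21875803 0.12786846] 29.36206436663798 [ 6.73538215 -0.22633832 -1.17951715] [ 0.18112304 -1.36873654  0.03477079] 0.027346787936212796
```

View pics/q1.png

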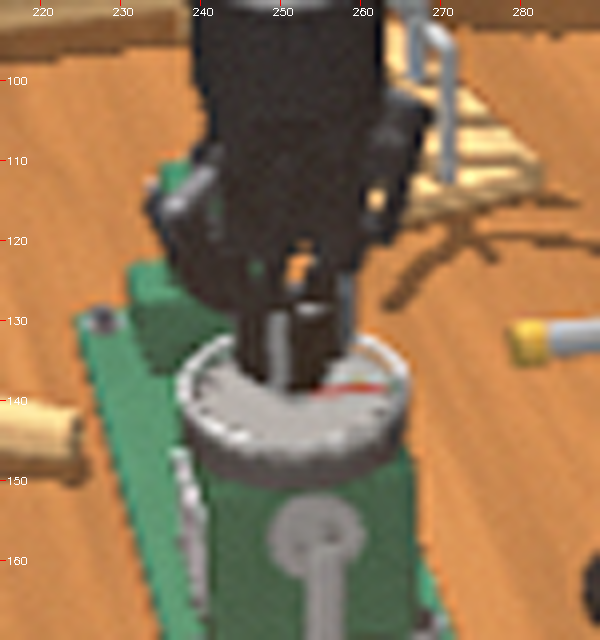

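apply_moves --series "-0.06 0 0 0 0 0 0.15; -0.12 0 0 0 0 0 0.15; -0.18 0 0 0 0 0 0.15; -0.18 0 0 0 0 0 0.15"

```text
clock: 19.98
tcp_pos: [0.5934, 0.2183, 0.1279]
orientation: [0.689, 1.454, -0.684]
contact_force: [9.5, 0.9, -3.5]
grip_width: 0.0266
```

Run:
```python
from h import *
o,_,y=state();print(o['tcp_pos'],y,o['contact_force'],o['moment'],o['grip_width'])
s=grab_frame("side"); crop(s,215,90,290,170,8,"pics/r1.png")
```

```text
[0.59342374 0.21834387 0.12794258] 39.5773728156941 [ 9.46154441  0.86897128 -3.46155176] [ 0.04708608 -1.88055497 -0.26876065] 0.026628139092631294
```

View pics/r1.png

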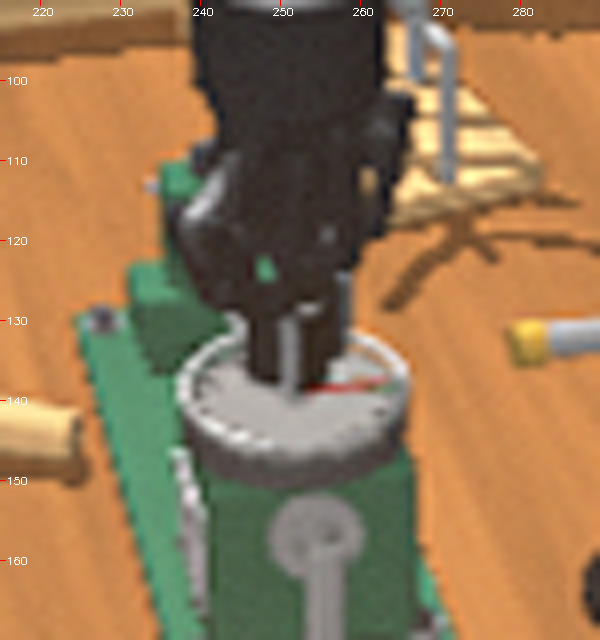

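The moment about z jumped to -0.27 N m (it was about +0.03), so the stop looks reached. Pointer tip at (262,137) lies on the green mark. A little more to confirm.

apply_moves --series "-0.03 0 0 0 0 0 0.15; -0.06 0 0 0 0 0 0.15; -0.06 0 0 0 0 0 0.15"

```text
clock: 20.4
tcp_pos: [0.594, 0.2179, 0.1279]
orientation: [0.644, 1.467, -0.638]
contact_force: [11.4, 0.7, -4.4]
grip_width: 0.0268
```

Run:
```python
from h import *
o,_,y=state();print(o['tcp_pos'],y,o['contact_force'],o['moment'],o['grip_width'])
```

```text
[0.59399245 0.21792941 0.1279249 ] 42.95479560520263 [11.39574306  0.68616013 -4.44568137] [-0.12661856 -2.29615085 -0.28179239] 0.026804990410040502
```

Moment saturated at -0.28 N m (slipping against the stop): home. Relieving the side load, then opening and lifting.

apply_moves --series "0 0 0 0 0.001 0.001 0.15; 0 0 0 0 0.002 0.002 0.15; 0 0 0 0 0.002 0.002 0.15; 0 0 0 0 0.002 0.002 0.35; 0 0 0 0 0.002 0.002 0.6; 0 0 0 0 0.002 0.002 0.7; 0 0 0 0 0.002 0.002 0.7; 0 0 0 -0.04 0.002 0.002 0.7; 0 0 0 -0.09 0.002 0.002 0.7; 0 0 0 -0.12 0.002 0.002 0.7; 0 0 0 -0.12 0.002 0.002 0.7"

```text
clock: 21.78
tcp_pos: [0.5943, 0.2191, 0.2503]
orientation: [0.641, 1.472, -0.635]
contact_force: [-0.2, 0.0, 0.5]
grip_width: 0.0598
```

Run:
```python
from h import *
o,_,y=state();print(o['tcp_pos'],y,o['contact_force'],o['grip_width'])
s=grab_frame("side"); cv2.imwrite("pics/side4.png",s); crop(s,215,100,290,170,10,"pics/s1.png")
print(rel((.5,.05,.25),-10))
```

```text
[0.59430978 0.21911083 0.25034387] 43.1934568346779 [-0.18417786  0.02501698  0.50208341] 0.059763374141516085
(array([ 0.929, -0.001, -0.002]), array([-0.0021, -0.1835,  0.0593]))
```

View pics/s1.png

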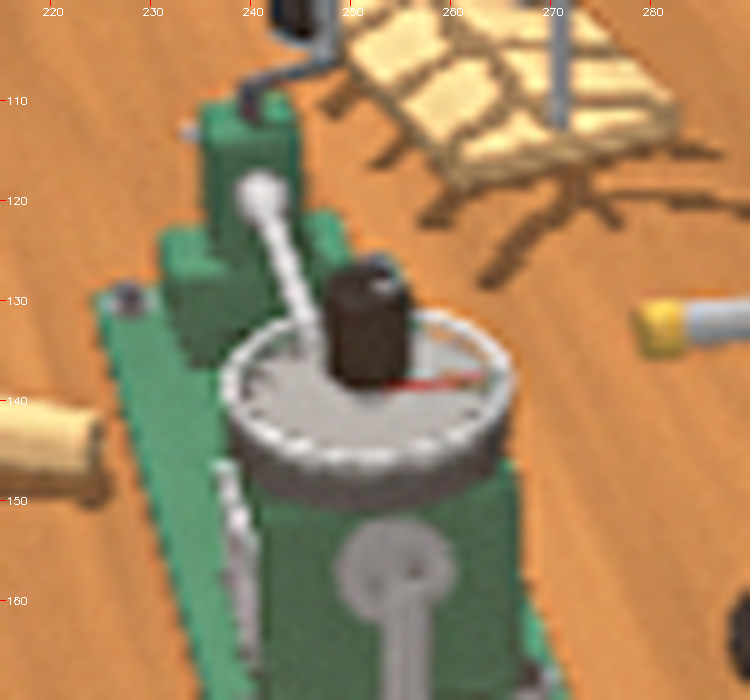

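Pointer tip at side (264,137) covers the green mark. Moving the arm aside for a final look in both views.

apply_moves --series "0.1 0 0 -0.02 -0.04 0.015 0.7; 0.25 0 0 -0.03 -0.08 0.03 0.7; 0.4 0 0 -0.03 -0.13 0.045 0.7; 0.55 0 0 -0.03 -0.18 0.06 0.7; 0.7 0 0 -0.03 -0.23 0.11 0.7; 0.7 0 0 -0.03 -0.23 0.11 0.7; 0.7 0 0 -0.03 -0.23 0.11 0.7"

```text
clock: 22.7
tcp_pos: [0.4999, -0.0191, 0.2765]
orientation: [1.169, 1.235, -1.171]
contact_force: [0.5, 1.6, -0.2]
grip_width: 0.0596
```

Run:
```python
from h import *
o,_,y=state();print(o['tcp_pos'],y,o['clock'])
s,t=grab_frame("side"),grab_frame("top")
cv2.imwrite("pics/side5.png",s);cv2.imwrite("pics/top5.png",t)
cv2.imwrite("pics/side5b.png",cv2.resize(s,(800,600),interpolation=cv2.INTER_CUBIC))
crop(t,160,145,350,235,4,"pics/t1.png"); crop(t,165,150,215,195,14,"pics/t2.png")
h=lambda x,y:(x/10+215-.45,y/10+100-.45)
P=atz("side",[h(368,386),h(385,388),h(490,374)],.121)[:,:2]
for i,j in((1,2),(0,2)): d=P[j]-P[i]; print(np.degrees(np.arctan2(d[1],d[0])))
```

```text
[ 0.4999361  -0.01910536  0.2765148 ] 3.0666112612641774 22.7
-0.4647788021892308
-4.038191050708477
```

View pics/side5b.png

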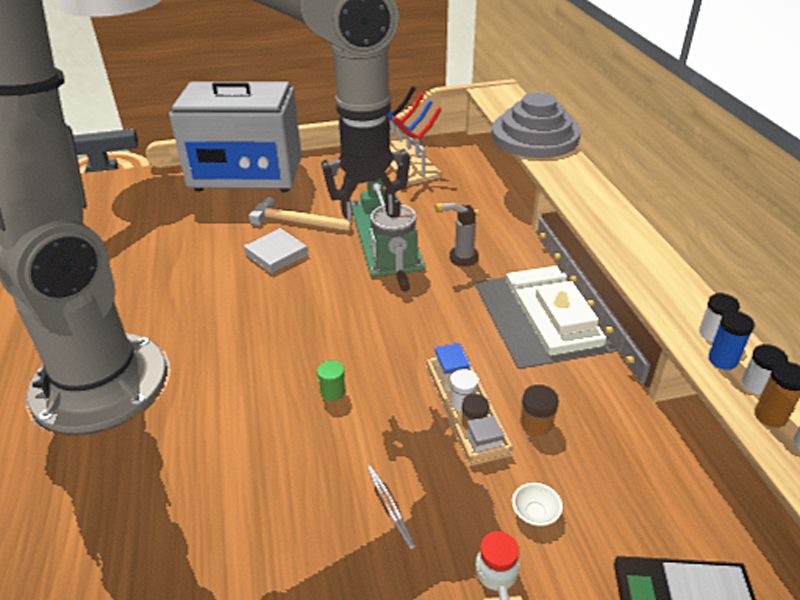

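View pics/t1.png

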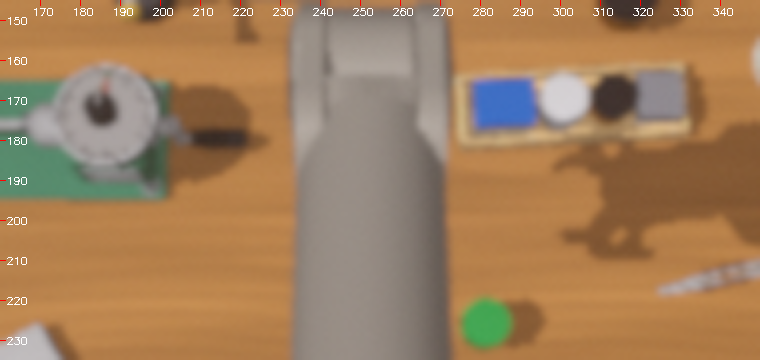

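View pics/t2.png

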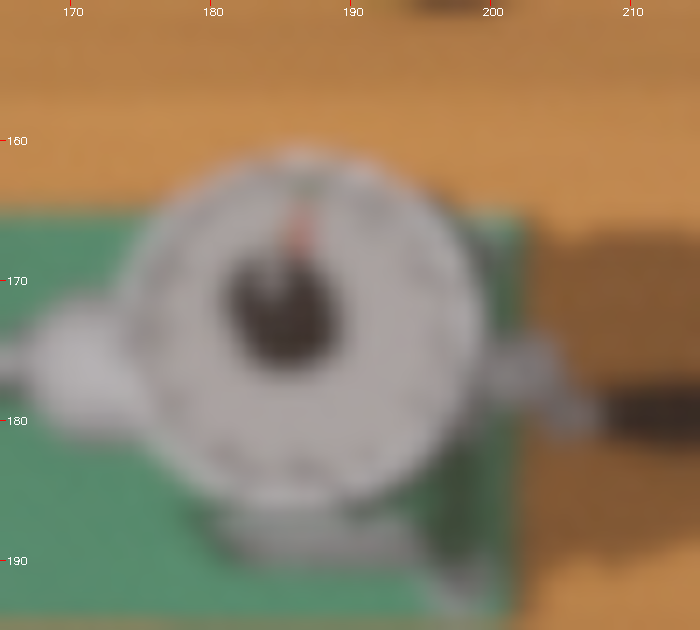

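Top view: the pointer at (186.5,166) lies on the green mark. The box (285,171), tin (300,170), jar (312,170) and white box (325,169) all sit inside the tray. The crank and bystanders are where they were. Handing in.

```bash
python3 -c "
from bench import hand_in; print(hand_in())"
```

```text
the job is handed in; nothing more can be done
None
```

I packed the tin and the blue-lid box into the free end of the tray, then turned the reset knob anticlockwise about 85° until the counter was on its zero stop. The job was handed in at about 23 s of the 67 s allowed, with the arm clear of everything; it reports no verdict.

- **Tray:** The last pictures from both cameras show all four containers upright in a row inside the walls. The gripper's height when it set the box down (about 6 mm above its bench height) matches the tray floor.
- **Counter:** Torque on the knob levelled off at about 0.28 N m as the grip began to slip, so I took the stop as reached. Both views show the red pointer on the green mark, between -0.5° and -4° by my estimate from the side picture, against about -1° for true zero.
- **Left alone:** The crank, the green tin, the large jar and the other bystanders look unmoved.
- **Disagreements:** The two cameras differed by 2–5 mm in x, so I leaned on the side view, which agreed with the robot's own position. The knob axis was 3–4 mm off my first estimate, which put up to about 11 N of side load on the wrist while turning; I eased that before letting go.

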